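# Free the test wand from its transit box

### The job

The van has arrived and the metal-detection test wand is still locked in its transit box: pull up the red spring pin on the box, turn it anticlockwise (seen from above) until it drops into its rest notch and stays up, and leave it there. Then work the wand out through the narrow slot without wrenching it, tilting its blue end up so that the upright foot plate at its inner end clears the top of the slot, and set it down, without dropping it, flat in the white tray with its foot plate still pointing up. Leave the two dropper bottles and the cup standing where they are.

Things in the scene. Friction and masses are not known exactly. Their poses are not given: they have to be found in the camera images.
- transit_box: White box, grey roof, screwed down: 110 (x) x 64 (y) x 64 mm high, with side flanges 4 mm high out to y = +-52 mm. Origin: centre of its underside. The wall with the slot faces its own -x. The spring pin stands through the roof at x = 32, y = 14 mm, in a dark collar of 17 mm radius whose top is at z = 81 mm.
- slot (a point): Middle of the lower edge of the slot, on the inner face of the front wall (5 mm thick), 20 mm above the worktop; axes as the box, -x leads out. The slot is 44 mm wide (y) and 26 mm high. Behind it is a chamber 44 mm wide and 38 mm high, floor level with the slot's lower edge, rear wall 99 mm behind this point.
- pin_grip (a point): Centre of the red T-handle of the spring pin: 38 mm long (this frame's x), 10 mm thick (y), 16 mm high, z up; 104 mm above the worktop when the pin is down. It rises and turns with the pin; at the start it lies along the box's x within 0.1 rad.
- pin_lift (a joint): Height of the spring pin, m: 0 = down, its tip blocking the wand's foot plate; 0.021 = upper stop. A spring pulls it down with 4 to 7 N. Above 0.0165 its cross pin clears the collar's shoulder; parked in the rest notch it sits at about 0.0135, the tip clear of the foot plate.
- pin_turn (a joint): Turn of the spring pin, rad, anticlockwise from above positive, stops at -0.15 and 1.35. When down, the collar holds it near 0. Lifted above 0.0165 m it turns easily; the rest notch, 3 mm deep, reaches from 0.93 to 1.35.
- wand_grip (a point): Centre of the blue grip, 48 mm long (x), 16 wide (y), 18 high (z), at the front end of the test wand (rigid, 40 to 85 g), underside flush with the wand's. Wand frame: z up as it lies, -x to the blue end, out of the slot. The wand lies level on the chamber floor, about 53 mm of it sticking out of the slot, its underside 20 mm above the worktop.
- wand_tip (a point): Front (blue) end face of the wand, 4 mm above its underside, 24 mm in front of wand_grip; axes as wand_grip.
- wand_foot (a point): Rear end face of the wand, 4 mm above its underside, 126 mm behind wand_grip; axes as wand_grip. Here stands the white foot plate, 4 mm thick, 36 mm wide, rising 30 mm from the wand's underside: 4 mm more than the slot's height. It starts inside the box near the rear wall.
- wand: The test wand: white flat bar 150 x 14 x 8 mm with the blue grip in front (-x) and the foot plate at the rear end (+x). Origin: middle of the bar's underside, 75 mm from each end; axes as wand_grip.
- tray: Empty white tray, does not move: 110 (x) x 200 (y) x 24 mm high, origin at the centre of its underside; its floor, 2 to 6 mm above the worktop, is about 90 x 174 mm.
- green_dropper: Dropper bottle with a green cap, 29 mm diameter, 58 mm high, standing in front of the box to one side of the slot; origin at the centre of its underside. Leave alone.
- grey_dropper: Dropper bottle with a pale grey-white cap, 33 mm diameter, 67 mm high, standing in front of the box on the other side of the slot; origin at the centre of its underside. Leave alone.
- cup: Empty clear sample cup, 55 mm diameter, 42 mm high, between box and tray; origin at the centre of its underside. Leave alone.
There are look-alikes about, which are no part of the job. There is more than one size of the transit_box; the job needs the larger.

How it is judged:
By the outcome, as a careful person would: the job done as asked, in the order asked, and still so for the second after the job is handed in, with the robot touching nothing.
It also fails if it takes over 58 s, if anything falls off the work surface, if the arm or the gripper's body presses on something with over 40 N, if the wrist force passes 120 N, or if a joint passes its speed limit or range.

### The arm

A 7-joint arm with a two-finger parallel gripper is mounted at the origin on a cart in front of the work surface, level with it; the furniture and walls round the work are solid. World frame = base frame: x ahead of the robot, y to its left, z up, the work surface at z = 0. Lengths are in mm, angles in rad, forces in N, time in s.
With the tool pointing down it reaches from about 400 to 875 mm from the base axis. Payload 4.4 kg.
Tool frame: the origin (TCP) lies where the fingers leave the gripper's body, on its centre line; the fingertips stand 73 mm ahead of it and the grasp point (between the pads) lies 54 mm ahead of it; z points along the fingers, y is the line along which they close (so a half turn about z gives the same grasp; the last joint's range is limited). The gripper opens to 85 mm and grips with 20 to 120 N. Pads are 22 mm wide; open, the fingers measure 114 mm over their backs; the gripper's body (76 mm by 85 mm) begins 54 mm behind the grasp point. The pads swing forward as they close: fully open they stand 13 mm farther back than shut.
Start: joints at [1.04, 0.628, 0.038, 1.517, -0.027, 0.996, -0.02], TCP at [291.384, -581.044, 303.913] pointing down, gripper open.
Joint ranges: [-3.06, 3.06], [-0.37, 2.12], [-1.25, 1.32], [0.18, 2.47], [-1.1, 4.24], [0.23, 1.98], [-2.94, 2.94]. Speed limits (rad/s): [2.57, 2.57, 3.14, 3.14, 3.14, 3.14, 3.14].

### API

Orientations are given as [roll, pitch, yaw] about the fixed x, y, z axes, in that order (R = Rz(yaw) Ry(pitch) Rx(roll)).
In Python, from cell import ctrl gives the robot as it stands.
- The arm moves only by the tool send_rows, never from a script. Its argument "rows" is a list that holds one entry, the list of rows, each a list of 6 numbers: the shift along the tool's x, y, z in cm, then the turn, a rotation vector about the tool's x, y, z in rad. In form: [[[tx, ty, tz, wx, wy, wz], ...]]. A call has 1 to 10 rows; each row is the pose to reach, as a shift and turn from the pose commanded when the call began, along the tool's axes at that moment; what a row does not reach only later rows make up. A row lasts 1/10 s, in which the tool goes at most 50 mm and 8.59 degrees, less where a joint would pass 70% of its speed; a pose out of reach is approached as far as the arm can. A call with a gripper value outside its range is refused whole. "grip" is the closure in counts, from 0 (fully open) to 255 (shut), set as the call begins (left out, the last holds). The fingers move at their own pace and stop on an object; the grip force is fixed at half the most. Time passes only in rows, so rows that repeat a pose let the fingers close. It gives the time, the measured TCP pose, the force, the opening and the grip force at its end, in the units of the state.
- ctrl.read_state(): the state, without advancing time (a new reading comes with each control period).
- ctrl.get_image(name): name is "side" or "top" or "wrist"; returns a dict with "pixels" (480x640x3 uint8, red, green, blue), "fx", "fy", "cx", "cy" (pixels), "extrinsics" (4x4, takes a point from camera to world coordinates); the wrist camera has in their place "mount" (4x4, takes a point from camera to tool coordinates, whose origin is the TCP and whose axes are the flange's). Camera axes: x right, y up, looking along -z (the intrinsics and any distortion apply to the point x, -y, -z); pixel columns grow to the right and rows downward; lengths in mm; the calibration is good to about 2 mm. A picture is of the moment at which its call begins: read the wrist's pose just before it. There is no depth.
- ctrl.finish_job(): hands the job in; it is judged then, once.
The state is a dict: "clock": time; "qpos": joint angles; "qd": joint speeds; "tau": joint torques, N m; "eef_pos": TCP position; "tool_rot": TCP orientation; "force": force on the tool from outside, world axes, zero at the start; "torque": the same for the moment, N m; "width": finger opening in mm; "gripper_force": force on a finger pad.
Only numpy, scipy, OpenCV 4.12 (cv2) and the standard library are available. Lean on these libraries where they do the work, as an engineer would, in place of code of your own. Each camera call takes 0.05 s, during which the arm holds its last target. There are 200 camera calls.

## Working session

There is one attempt and no reset: what is moved stays moved. The work goes in short steps, Python scripts to look and compute and a tool call to move; the robot and the scene stay as the last step left them, time stands still between calls to the robot, and variables do not carry over. Pictures are saved under pics/ and viewed, at most 12 in all, crops included, and the job is handed in when it is done.

Besides the shell and the picture viewer there is one more tool, called after "Call:" as a command line: name --argument value ..., lists and objects as JSON in quotes. send_rows: Moves the arm, as the interface text tells. Its arguments: {"type":"object","properties":{"rows":{"type":"array","items":{"type":"array","items":{"type":"array","items":{"type":"number"}}}},"grip":{"type":"number"}},"required":["rows"]}

```bash
ls; mkdir -p pics; cat > h.py <<'E'
import numpy as np, cv2
from cell import ctrl
from scipy.spatial.transform import Rotation as R
def cam(name):
    s=ctrl.read_state(); im=ctrl.get_image(name)
    if name=="wrist":
        T=np.eye(4); T[:3,:3]=R.from_euler('xyz',s['tool_rot']).as_matrix(); T[:3,3]=s['eef_pos']
        E=T@np.array(im['mount'])
    else: E=np.array(im['extrinsics'])
    im['E']=E; im['bgr']=cv2.cvtColor(np.array(im['pixels']),cv2.COLOR_RGB2BGR); return im
def ray(im,u,v):
    d=np.array([(u-im['cx'])/im['fx'],-(v-im['cy'])/im['fy'],-1.]); return im['E'][:3,3],im['E'][:3,:3]@d
def onz(im,u,v,z):
    o,d=ray(im,u,v); return o+d*(z-o[2])/d[2]
def proj(im,p):
    q=np.linalg.inv(im['E'])@np.append(p,1); return np.array([im['cx']+im['fx']*q[0]/-q[2], im['cy']-im['fy']*q[1]/-q[2]])
def tri(a,ua,b,ub):
    o1,d1=ray(a,*ua);o2,d2=ray(b,*ub)
    t=np.linalg.lstsq(np.c_[d1,-d2],o2-o1,rcond=None)[0]
    p,q=o1+d1*t[0],o2+d2*t[1]; return (p+q)/2,np.linalg.norm(p-q)
E
python3 - <<'E'
from h import *
s=ctrl.read_state(); print(s)
for n in("top","side"):
    im=cam(n); cv2.imwrite(f"pics/{n}0.png",im['bgr']); print(n,{k:im[k] for k in im if k not in('pixels','bgr')})
E
```

```text
pics
{'clock': 0.0, 'qpos': array([ 1.04017472,  0.62931083,  0.03847998,  1.51833679, -0.02702196,
        0.99630533, -0.0199729 ]), 'qd': array([-0.0004112 ,  0.00066358, -0.0009651 ,  0.00090783,  0.00118264,
        0.00036323,  0.0001512 ]), 'tau': array([ 1.42607420e-03, -5.63400042e+01,  1.22645516e+00, -1.93444777e+01,
        1.09811078e-02,  1.03136350e-02, -2.83188922e-05]), 'eef_pos': array([ 291.17356267, -580.60634548,  303.02251303]), 'tool_rot': array([-3.13975153e+00,  2.57601634e-05,  4.64806721e-01]), 'force': array([-0.33424887,  0.54064138, -0.27348369]), 'torque': array([ 0.05357866, -0.03715918,  0.02613062]), 'gripper_force': 0.0, 'width': 85.73895863884269}
top {'fx': 523.4745237219411, 'fy': 523.4745237219411, 'cx': 320.09801332818074, 'cy': 233.0823082192114, 'extrinsics': array([[-2.41723477e-02,  9.97893862e-01, -6.01958247e-02,
         4.82666764e+02],
       [-9.99706722e-01, -2.40397648e-02,  2.92586369e-03,
         4.98275186e+01],
       [ 1.47260795e-03,  6.02488956e-02,  9.98182299e-01,
         1.16843852e+03],
       [ 0.00000000e+00,  0.00000
[... 509 characters left out ...]
xtrinsics': array([[-8.08737291e-01,  2.21427263e-01, -5.44898120e-01,
        -1.48681951e+02],
       [-5.88164332e-01, -3.00380205e-01,  7.50889107e-01,
         1.00421083e+03],
       [ 2.59071115e-03,  9.27761661e-01,  3.73164291e-01,
         5.70322994e+02],
       [ 0.00000000e+00,  0.00000000e+00,  0.00000000e+00,
         1.00000000e+00]]), 'E': array([[-8.08737291e-01,  2.21427263e-01, -5.44898120e-01,
        -1.48681951e+02],
       [-5.88164332e-01, -3.00380205e-01,  7.50889107e-01,
         1.00421083e+03],
       [ 2.59071115e-03,  9.27761661e-01,  3.73164291e-01,
         5.70322994e+02],
       [ 0.00000000e+00,  0.00000000e+00,  0.00000000e+00,
         1.00000000e+00]])}
```

View pics/top0.png

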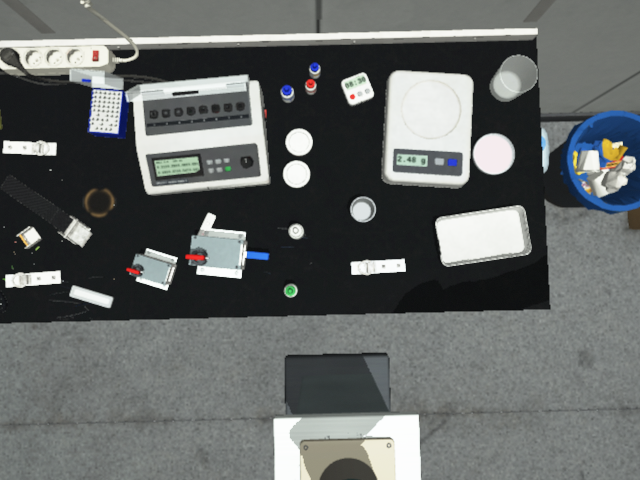

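View pics/side0.png

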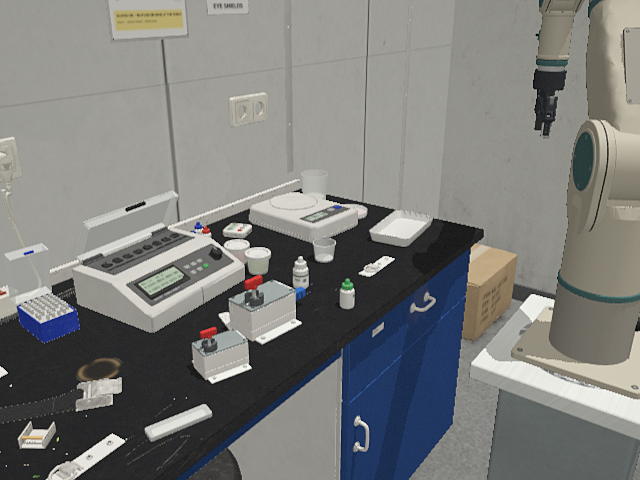

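Candidates: larger box at top-view (218,252) with red handle (196,257) and blue wand end (258,256); smaller look-alike box at (155,268) with handle (133,271) and no wand. I choose the larger. The tray is at (485,235), the green bottle at (291,291), the grey bottle at (296,231) and the cup at (363,209). The white bars (378,267), (33,279), (30,148) and (91,296) are decoys.

```bash
python3 - <<'E'
from h import *
t=cam("top"); s=cam("side")
def blobs(im,lo,hi,roi):
    h=cv2.cvtColor(im['bgr'],cv2.COLOR_BGR2HSV); m=cv2.inRange(h,lo,hi)
    M=np.zeros_like(m); x0,y0,x1,y1=roi; M[y0:y1,x0:x1]=m[y0:y1,x0:x1]
    n,l,st,c=cv2.connectedComponentsWithStats(M)
    i=1+np.argmax(st[1:,4]); ys,xs=np.where(l==i); r=cv2.minAreaRect(np.c_[xs,ys].astype(np.float32)); return c[i],st[i],r,np.c_[xs,ys]
red=((0,150,80),(8,255,255)); blue=((100,130,60),(125,255,255))
r=blobs(t,*red,(180,240,215,270)); print("red top",r[:3],onz(t,*r[0],112))
rs=blobs(s,*red,(235,265,270,300)); print("red side",rs[0],tri(t,r[0],s,rs[0]))
b=blobs(t,*blue,(240,240,280,270)); print("blue top",b[:3],onz(t,*b[0],38))
box=cv2.boxPoints(b[2]); print("blue corners",[onz(t,*p,38)[:2].round(1) for p in box])
h=cv2.cvtColor(t['bgr'],cv2.COLOR_BGR2HSV)
tr=blobs(t,(0,0,150),(180,60,255),(425,195,540,275)); print("tray",tr[2],onz(t,*tr[2][0],24),[onz(t,*p,24)[:2].round(1) for p in cv2.boxPoints(tr[2])])
for n,p,z in(("grey",(296,231),67),("green",(291,291),58),("cup",(363,209),30)): print(n,onz(t,*p,z).round(1))
c=t['bgr'][200:310,110:310]; cv2.imwrite("pics/boxtop.png",cv2.resize(c,None,fx=4,fy=4,interpolation=cv2.INTER_CUBIC))
E
```

```text
red top (array([194.39622642, 256.69811321]), array([185, 254,  20,   7, 106], dtype=int32), ((194.5, 257.0), (6.0, 19.0), 90.0)) [504.80495233 301.17495189 112.        ]
red side [252.92424242 282.05050505] (array([504.87704788, 303.0923313 , 103.57271395]), np.float64(0.2690635371456772))
blue top (array([257.66304348, 255.19565217]), array([247, 251,  23,  10, 184], dtype=int32), ((257.88934326171875, 255.2172393798828), (22.452863693237305, 8.238751411437988), 5.19442892074585)) [506.29921396 182.33654453  38.        ]
blue corners [array([500.2, 206.9]), array([517.8, 205. ]), array([512.3, 156.8]), array([494.6, 158.7])]
tray ((482.6955871582031, 235.4706573486328), (50.5840950012207, 91.22938537597656), 81.46923065185547) [ 537.86439354 -309.48645288   24.        ] [array([ 580.5, -203.9]), array([ 605.6, -403.4]), array([ 495.4, -414.6]), array([ 470.6, -216.2])]
grey [554.7  97.3  67. ]
green [428.7 110.9  58. ]
cup [601.8 -48.5  30. ]
```

View pics/boxtop.png

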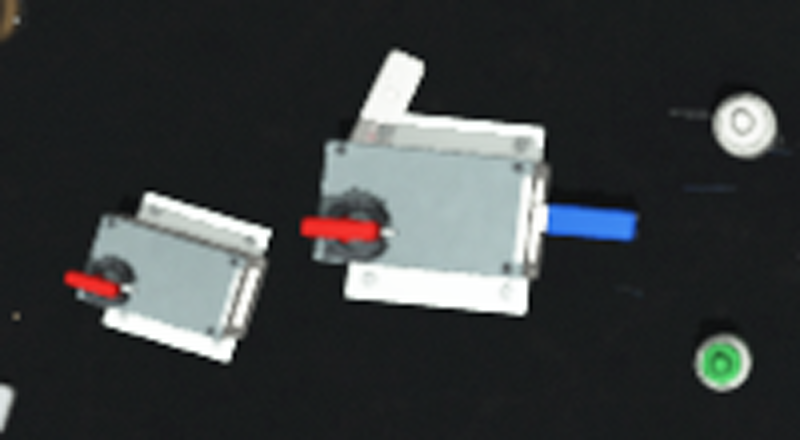

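The crop confirms it: the larger box has its handle at crop (340,229) and the wand's blue end at (592,222). The small box carries no wand. I'm moving over the pin in two legs.

Call:
send_rows --rows '[[[39.8, -28.3, 0, 0, 0, -0.99], [39.8, -28.3, 0, 0, 0, -0.99], [39.8, -28.3, 0, 0, 0, -0.99], [39.8, -28.3, 0, 0, 0, -0.99], [39.8, -28.3, 0, 0, 0, -0.99], [39.8, -28.3, 0, 0, 0, -0.99], [39.8, -28.3, 0, 0, 0, -0.99], [39.8, -28.3, 0, 0, 0, -0.99], [39.8, -28.3, 0, 0, 0, -0.99], [39.8, -28.3, 0, 0, 0, -0.99]]]'

```text
clock: 1.2
eef_pos: [521.5, -146.3, 304.0]
tool_rot: [3.141, -0.001, 1.457]
force: [0.8, 0.2, 0.0]
width: 85.6
gripper_force: 0.0
```

```bash
cat >> h.py <<'E'
def rpy(s): return R.from_euler('xyz',s['tool_rot'])
def go(pos,rot,s=None):
    """shift (cm) and rotvec in present tool axes to reach TCP pos with rotation rot"""
    s=s or ctrl.read_state(); r=rpy(s)
    print("cmd",(r.inv().apply(np.array(pos)-s['eef_pos'])/10).round(2),(r.inv()*rot).as_rotvec().round(3))
def down(yaw): return R.from_euler('xyz',[np.pi,0,yaw])
def show():
    s=ctrl.read_state(); print({k:np.round(s[k],3) for k in('clock','qpos','eef_pos','tool_rot','force','torque','width','gripper_force')}); return s
E
python3 - <<'E'
from h import *
show(); go((505,303,280),down(1.457))
E
```

```text
{'clock': np.float64(1.2), 'qpos': array([ 0.401,  0.482, -0.262,  1.816,  0.157,  0.863, -0.048]), 'eef_pos': array([ 521.497, -146.32 ,  304.043]), 'tool_rot': array([ 3.141e+00, -1.000e-03,  1.457e+00]), 'force': array([0.814, 0.194, 0.033]), 'torque': array([-0.   , -0.037, -0.005]), 'width': np.float64(85.592), 'gripper_force': np.float64(0.0)}
cmd [44.45 -6.73  2.45] [ 0.001 -0.001  0.   ]
```

Call:
send_rows --rows '[[[44.4, -6.7, 2.4, 0, 0, 0], [44.4, -6.7, 2.4, 0, 0, 0], [44.4, -6.7, 2.4, 0, 0, 0], [44.4, -6.7, 2.4, 0, 0, 0], [44.4, -6.7, 2.4, 0, 0, 0], [44.4, -6.7, 2.4, 0, 0, 0], [44.4, -6.7, 2.4, 0, 0, 0], [44.4, -6.7, 2.4, 0, 0, 0], [44.4, -6.7, 2.4, 0, 0, 0], [44.4, -6.7, 2.4, 0, 0, 0]]]'

```text
clock: 2.2
eef_pos: [502.4, 308.5, 279.8]
tool_rot: [-3.14, -0.007, 1.466]
force: [-0.8, -1.1, -0.5]
width: 85.7
gripper_force: 0.0
```

```bash
python3 - <<'E'
from h import *
im=cam("wrist"); s=show(); print(np.round(im['mount'],3),im['fx'],im['cx'],im['cy'])
print("pin proj",proj(im,(505,303,112)),"wand",proj(im,(506,184,38)))
h=cv2.cvtColor(im['bgr'],cv2.COLOR_BGR2HSV)
for n,lo,hi,z in(("red",(0,150,80),(8,255,255),112),("blue",(100,150,60),(125,255,255),38)):
    m=cv2.inRange(h,lo,hi); k,l,st,c=cv2.connectedComponentsWithStats(m)
    for i in np.argsort(-st[1:,4])[:2]+1:
        ys,xs=np.where(l==i); r=cv2.minAreaRect(np.c_[xs,ys].astype(np.float32))
        print(n,st[i],r,onz(im,*r[0],z).round(1),[onz(im,*p,z)[:2].round(1) for p in cv2.boxPoints(r)])
cv2.imwrite("pics/w1.png",im['bgr'])
E
```

```text
{'clock': np.float64(2.25), 'qpos': array([-0.417,  0.577, -0.27 ,  1.719,  0.188,  0.871, -0.875]), 'eef_pos': array([503.421, 303.795, 279.499]), 'tool_rot': array([-3.140e+00, -2.000e-03,  1.462e+00]), 'force': array([ 0.071, -2.093, -0.085]), 'torque': array([-0.011, -0.011, -0.012]), 'width': np.float64(85.302), 'gripper_force': np.float64(0.0)}
[[-1.0000e-03  9.4600e-01  3.2400e-01  8.3770e+01]
 [ 1.0000e+00  0.0000e+00  1.0000e-03  3.9200e-01]
 [ 1.0000e-03  3.2400e-01 -9.4600e-01 -6.7576e+01]
 [ 0.0000e+00  0.0000e+00  0.0000e+00  1.0000e+00]] 373.6279406770939 316.4248186306269 237.50400700587323
pin proj [321.46735694 250.85234523] wand [334.18660199 338.99156125]
red [312 220  18  56 785] ((320.5, 247.5), (55.0, 17.0), 90.0) [504.6 305.5 112. ] [array([501. , 325.1]), array([512.1, 324. ]), array([508.4, 284.8]), array([496.7, 286. ])]
red [254  19  17  48 572] ((263.2637634277344, 42.90642547607422), (14.811288833618164, 47.22734832763672), 8.365886688232422) [484.8 431.7 112. ] [array([476.9, 420.9]), array([484.5, 444. ]), array([492.5, 442.1]), array([485.2, 418.9])]
blue [325 326  18  32 534] ((333.5, 341.5), (31.0, 17.0), 90.0) [505.1 181.3  38. ] [array([498.6, 199.2]), array([514.7, 197.5]), array([511.8, 162.8]), array([495.2, 164.5])]
```

View pics/w1.png

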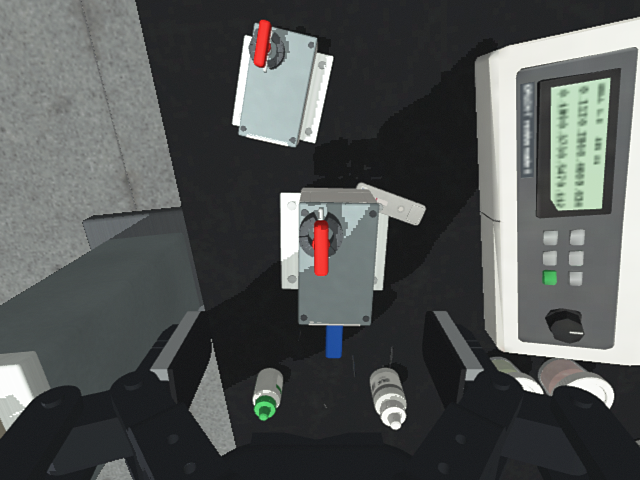

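Wrist view: the handle is at (321,248) over the collar at (320,236), and the blue grip is at (334,341) between the green bottle (265,400) and the grey bottle (390,400). The white bit at (321,212) looks like a reflection. Now I descend on the handle.

```bash
python3 - <<'E'
from h import *
show(); go((505,303.5,160),down(1.46))
E
```

```text
{'clock': np.float64(2.25), 'qpos': array([-0.417,  0.577, -0.27 ,  1.719,  0.188,  0.871, -0.875]), 'eef_pos': array([503.421, 303.795, 279.499]), 'tool_rot': array([-3.140e+00, -2.000e-03,  1.462e+00]), 'force': array([ 0.071, -2.093, -0.085]), 'torque': array([-0.011, -0.011, -0.012]), 'width': np.float64(85.302), 'gripper_force': np.float64(0.0)}
cmd [-0.04  0.18 11.95] [-0.001 -0.002  0.002]
```

Call:
send_rows --rows '[[[0, 0.15, 3, 0, 0, 0], [0, 0.15, 7, 0, 0, 0], [0, 0.15, 10, 0, 0, 0], [0, 0.15, 11.5, 0, 0, 0], [0, 0.15, 12, 0, 0, 0], [0, 0.15, 12, 0, 0, 0]]]'

```text
clock: 2.85
eef_pos: [506.8, 297.8, 159.5]
tool_rot: [-3.141, 0.001, 1.454]
force: [0.0, 0.4, 0.2]
width: 85.5
gripper_force: 0.0
```

Call:
send_rows --rows '[[[0, 0, 0, 0, 0, 0], [0, 0, 0, 0, 0, 0], [0, 0, 0, 0, 0, 0], [0, 0, 0, 0, 0, 0], [0, 0, 0, 0, 0, 0], [0, 0, 0, 0, 0, 0], [0, 0, 0, 0, 0, 0], [0, 0, 0, 0, 0, 0]]]' --grip 255

```text
clock: 3.65
eef_pos: [504.8, 299.4, 160.5]
tool_rot: [-3.139, 0.001, 1.456]
force: [-4.1, -0.2, 7.6]
width: 8.9
gripper_force: 59.0
```

Call:
send_rows --rows '[[[0, 0, -0.3, 0, 0, 0], [0, 0, -0.7, 0, 0, 0], [0, 0, -1.1, 0, 0, 0], [0, 0, -1.5, 0, 0, 0], [0, 0, -1.9, 0, 0, 0], [0, 0, -1.9, 0, 0, 0], [0, 0, -1.9, 0, 0, 0]]]'

```text
clock: 4.35
eef_pos: [504.8, 299.3, 178.1]
tool_rot: [-3.138, 0.001, 1.456]
force: [-5.1, 2.5, -7.1]
width: 8.6
gripper_force: 58.4
```

```bash
python3 - <<'E'
from h import *
show(); s=cam("side"); t=cam("top")
cs=[]
for im,(x0,y0,x1,y1) in((t,(175,235,225,275)),(s,(235,255,275,300))):
    m=cv2.inRange(cv2.cvtColor(im['bgr'],cv2.COLOR_BGR2HSV),(0,150,80),(8,255,255))[y0:y1,x0:x1]
    ys,xs=np.where(m>0); print(len(xs), xs.mean()+x0,ys.mean()+y0)
cv2.imwrite("pics/s1.png",cv2.resize(s['bgr'][180:380,150:350],None,fx=3,fy=3))
E
```

```text
{'clock': np.float64(4.35), 'qpos': array([-0.438,  0.71 , -0.228,  1.802,  0.24 ,  0.66 , -0.919]), 'eef_pos': array([504.828, 299.289, 178.13 ]), 'tool_rot': array([-3.138e+00,  1.000e-03,  1.456e+00]), 'force': array([-5.104,  2.523, -7.074]), 'torque': array([ 0.543,  0.961, -0.011]), 'width': np.float64(8.595), 'gripper_force': np.float64(58.374)}
18 200.5 257.22222222222223
66 247.1060606060606 275.3333333333333
```

View pics/s1.png

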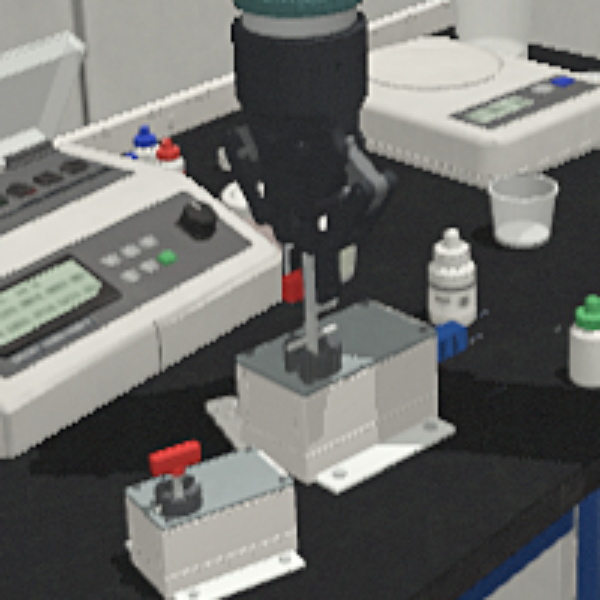

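The handle came up with the gripper (crop (292,285), with the shaft visible above the collar). The lift is 17.6 mm under a 7 N spring pull. I'll raise it a little more and turn.

Call:
send_rows --rows '[[[0, 0, -0.15, 0, 0, 0], [0.003, 0.05, -0.15, 0, 0, -0.12], [0.012, 0.1, -0.15, 0, 0, -0.25], [0.03, 0.15, -0.15, 0, 0, -0.39], [0.055, 0.2, -0.15, 0, 0, -0.53], [0.09, 0.25, -0.15, 0, 0, -0.67], [0.13, 0.29, -0.15, 0, 0, -0.82], [0.18, 0.33, -0.15, 0, 0, -0.98], [0.24, 0.365, -0.15, 0, 0, -1.15], [0.24, 0.365, -0.15, 0, 0, -1.15]]]'

```text
clock: 5.45
eef_pos: [507.1, 300.5, 178.7]
tool_rot: [-3.136, -0.006, 2.609]
force: [-8.7, 1.4, -6.6]
width: 9.1
gripper_force: 58.5
```

Call:
send_rows --rows '[[[0, 0, 0, 0, 0, 0], [0, 0, 0, 0, 0, 0]]]'

```text
clock: 5.65
eef_pos: [507.1, 300.5, 178.8]
tool_rot: [-3.136, -0.005, 2.605]
force: [-8.8, 1.4, -6.5]
width: 8.9
gripper_force: 58.5
```

```bash
python3 - <<'E'
from h import *
show()
E
```

```text
{'clock': np.float64(5.65), 'qpos': array([-0.245,  0.762, -0.547,  1.785,  0.545,  0.758, -0.043]), 'eef_pos': array([507.114, 300.546, 178.772]), 'tool_rot': array([-3.136, -0.005,  2.605]), 'force': array([-8.76 ,  1.398, -6.482]), 'torque': array([0.52 , 1.866, 0.086]), 'width': np.float64(8.864), 'gripper_force': np.float64(58.457)}
```

Call:
send_rows --rows '[[[0, 0, 0.15, 0, 0, 0], [0, 0, 0.3, 0, 0, 0], [0, 0, 0.45, 0, 0, 0], [0, 0, 0.5, 0, 0, 0], [0, 0, 0.5, 0, 0, 0]]]'

```text
clock: 6.15
eef_pos: [507.1, 300.6, 174.1]
tool_rot: [-3.136, -0.005, 2.606]
force: [-9.3, 2.2, -4.8]
width: 8.9
gripper_force: 58.9
```

```bash
python3 - <<'E'
from h import *
show()
E
```

```text
{'clock': np.float64(6.15), 'qpos': array([-0.248,  0.768, -0.542,  1.788,  0.551,  0.749, -0.047]), 'eef_pos': array([507.104, 300.612, 174.108]), 'tool_rot': array([-3.136, -0.005,  2.606]), 'force': array([-9.336,  2.215, -4.785]), 'torque': array([ 0.38 ,  1.97 , -0.021]), 'width': np.float64(8.888), 'gripper_force': np.float64(58.893)}
```

Call:
send_rows --rows '[[[0, 0, 0.05, 0, 0, 0], [0, 0, 0.1, 0, 0, 0], [0, 0, 0.15, 0, 0, 0], [0, 0, 0.15, 0, 0, 0]]]'

```text
clock: 6.55
eef_pos: [507.1, 300.7, 173.8]
tool_rot: [-3.136, -0.004, 2.606]
force: [-12.2, -0.1, 3.8]
width: 8.9
gripper_force: 60.2
```

It's resting in the notch: the downward motion stopped at a lift of about 13.3 mm and the force reversed sign. Release and rise.

Call:
send_rows --rows '[[[0, 0, 0, 0, 0, 0], [0, 0, 0, 0, 0, 0], [0, 0, 0, 0, 0, 0], [0, 0, 0, 0, 0, 0], [0, 0, 0, 0, 0, 0], [0, 0, -2, 0, 0, 0], [0, 0, -5, 0, 0, 0], [0, 0, -8, 0, 0, 0], [0, 0, -10, 0, 0, 0], [0, 0, -10, 0, 0, 0]]]' --grip 0

```text
clock: 7.55
eef_pos: [511.9, 302.0, 277.0]
tool_rot: [3.136, 0.003, 2.604]
force: [0.3, 0.3, 0.1]
width: 85.2
gripper_force: 0.0
```

```bash
python3 - <<'E'
from h import *
show(); go((506,183,200),down(1.457))
s=cam("side"); w=cam("wrist")
a=cv2.resize(s['bgr'][230:350,180:330],(400,320)); b=cv2.resize(w['bgr'],(400,300))
c=np.zeros((320,800,3),np.uint8); c[:,:400]=a; c[:300,400:]=b; cv2.imwrite("pics/s2.png",c)
E
```

```text
{'clock': np.float64(7.55), 'qpos': array([-0.194,  0.642, -0.625,  1.701,  0.451,  0.939,  0.039]), 'eef_pos': array([511.865, 302.035, 277.025]), 'tool_rot': array([3.136e+00, 3.000e-03, 2.604e+00]), 'force': array([0.314, 0.254, 0.125]), 'torque': array([ 0.023, -0.025, -0.044]), 'width': np.float64(85.179), 'gripper_force': np.float64(0.0)}
cmd [ -5.57 -10.57   7.66] [ 7.000e-03 -1.000e-03  1.147e+00]
```

View pics/s2.png

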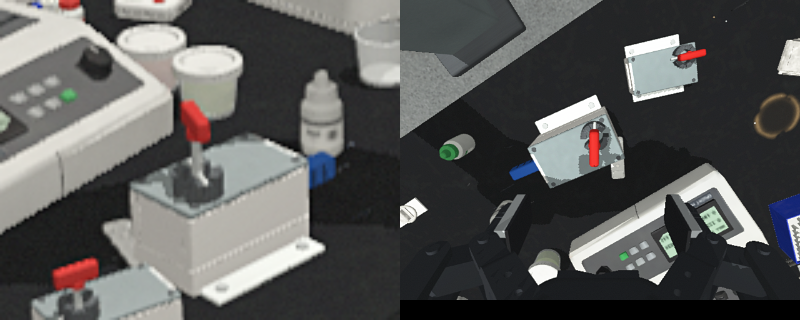

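The pin is parked up, with its handle turned (left inset (197,120)). The blue grip is free to approach at right inset (524,170). Moving over it.

Call:
send_rows --rows '[[[-5.6, -10.6, 7.6, 0, 0, 1.147], [-5.6, -10.6, 7.6, 0, 0, 1.147], [-5.6, -10.6, 7.6, 0, 0, 1.147], [-5.6, -10.6, 7.6, 0, 0, 1.147], [-5.6, -10.6, 7.6, 0, 0, 1.147], [-5.6, -10.6, 7.6, 0, 0, 1.147], [-5.6, -10.6, 7.6, 0, 0, 1.147], [-5.6, -10.6, 7.6, 0, 0, 1.147], [-5.6, -10.6, 7.6, 0, 0, 1.147], [-5.6, -10.6, 7.6, 0, 0, 1.147]]]'

```text
clock: 8.65
eef_pos: [503.9, 181.0, 197.0]
tool_rot: [-3.14, 0.001, 1.46]
force: [-0.2, 0.7, -0.2]
width: 85.4
gripper_force: 0.0
```

Call:
send_rows --rows '[[[0, 0, 0, 0, 0, 0], [0, 0, 0, 0, 0, 0]]]'

```text
clock: 8.85
eef_pos: [504.4, 181.0, 197.7]
tool_rot: [-3.141, 0.0, 1.459]
force: [-0.2, -0.2, -0.0]
width: 85.2
gripper_force: 0.0
```

```bash
python3 - <<'E'
from h import *
s=show(); w=cam("wrist"); go((506,183,95),down(1.457))
m=cv2.inRange(cv2.cvtColor(w['bgr'],cv2.COLOR_BGR2HSV),(100,130,60),(125,255,255))
k,l,st,c=cv2.connectedComponentsWithStats(m); print(proj(w,(506,183,38)))
for i in np.argsort(-st[1:,4])[:2]+1:
    ys,xs=np.where(l==i); r=cv2.minAreaRect(np.c_[xs,ys].astype(np.float32))
    print(st[i],r,onz(w,*r[0],38).round(1),[onz(w,*p,38)[:2].round(1) for p in cv2.boxPoints(r)])
E
```

```text
{'clock': np.float64(8.85), 'qpos': array([-0.226,  0.626, -0.256,  1.932,  0.26 ,  0.616, -0.761]), 'eef_pos': array([504.412, 181.   , 197.66 ]), 'tool_rot': array([-3.141,  0.   ,  1.459]), 'force': array([-0.228, -0.249, -0.009]), 'torque': array([ 0.003, -0.031,  0.021]), 'width': np.float64(85.221), 'gripper_force': np.float64(0.0)}
cmd [ 0.21  0.13 10.28] [-0.    -0.     0.001]
[318.52067632 243.06017601]
[ 306  206   26   68 1630] ((318.5, 239.5), (67.0, 25.0), 90.0) [506.3 185.4  38. ] [array([501. , 208.3]), array([516.5, 206.6]), array([511.9, 161.1]), array([495.4, 162.9])]
```

Call:
send_rows --rows '[[[0.1, 0.15, 2.5, 0, 0, 0], [0.2, 0.15, 5.5, 0, 0, 0], [0.3, 0.15, 8.5, 0, 0, 0], [0.3, 0.15, 9.8, 0, 0, 0], [0.3, 0.15, 10.2, 0, 0, 0], [0.3, 0.15, 10.2, 0, 0, 0]]]'

```text
clock: 9.5
eef_pos: [506.4, 184.0, 96.0]
tool_rot: [-3.142, 0.0, 1.458]
force: [-0.7, -0.7, -0.1]
width: 85.6
gripper_force: 0.0
```

Call:
send_rows --rows '[[[0, 0, 0, 0, 0, 0], [0, 0, 0, 0, 0, 0], [0, 0, 0, 0, 0, 0], [0, 0, 0, 0, 0, 0], [0, 0, 0, 0, 0, 0], [0, 0, 0, 0, 0, 0], [0, 0, 0, 0, 0, 0], [0, 0, 0, 0, 0, 0]]]' --grip 255

```text
clock: 10.3
eef_pos: [506.5, 184.0, 96.3]
tool_rot: [3.141, -0.0, 1.458]
force: [-0.3, -1.7, 5.7]
width: 14.3
gripper_force: 62.0
```

```bash
python3 - <<'E'
from h import *
show()
E
```

```text
{'clock': np.float64(10.3), 'qpos': array([-0.286,  0.796, -0.175,  1.971,  0.325,  0.401, -0.824]), 'eef_pos': array([506.454, 183.954,  96.314]), 'tool_rot': array([ 3.141, -0.   ,  1.458]), 'force': array([-0.252, -1.715,  5.741]), 'torque': array([-0.03 ,  0.191,  0.029]), 'width': np.float64(14.34), 'gripper_force': np.float64(61.957)}
```

Call:
send_rows --rows '[[[0, 0, -0.15, 0, 0, 0], [-0.6, 0, -0.2, 0, 0, 0], [-1.3, 0, -0.2, 0, 0, 0], [-2.0, 0, -0.2, 0, 0, 0], [-2.7, 0, -0.2, 0, 0, 0], [-3.4, 0, -0.2, 0, 0, 0], [-4.1, 0, -0.2, 0, 0, 0], [-4.8, 0, -0.2, 0, 0, 0], [-5.0, 0, -0.2, 0, 0, 0], [-5.0, 0, -0.2, 0, 0, 0]]]'

```text
clock: 11.3
eef_pos: [500.7, 133.8, 98.0]
tool_rot: [3.142, 0.0, 1.457]
force: [0.5, 0.3, 0.3]
width: 14.3
gripper_force: 61.3
```

```bash
python3 - <<'E'
from h import *
show()
w=cam("wrist"); t=cam("top"); s=cam("side")
c=np.zeros((560,800,3),np.uint8); c[:300,:400]=cv2.resize(w['bgr'],(400,300)); c[:300,400:]=cv2.resize(t['bgr'][205:310,180:320],(400,300)); c[300:,:400]=cv2.resize(s['bgr'][220:350,200:400],(400,260)); cv2.imwrite("pics/s3.png",c)
E
```

```text
{'clock': np.float64(11.3), 'qpos': array([-0.199,  0.779, -0.176,  2.026,  0.352,  0.365, -0.769]), 'eef_pos': array([500.698, 133.839,  97.955]), 'tool_rot': array([3.142, 0.   , 1.457]), 'force': array([0.457, 0.296, 0.305]), 'torque': array([-0.048, -0.002,  0.024]), 'width': np.float64(14.334), 'gripper_force': np.float64(61.311)}
```

View pics/s3.png

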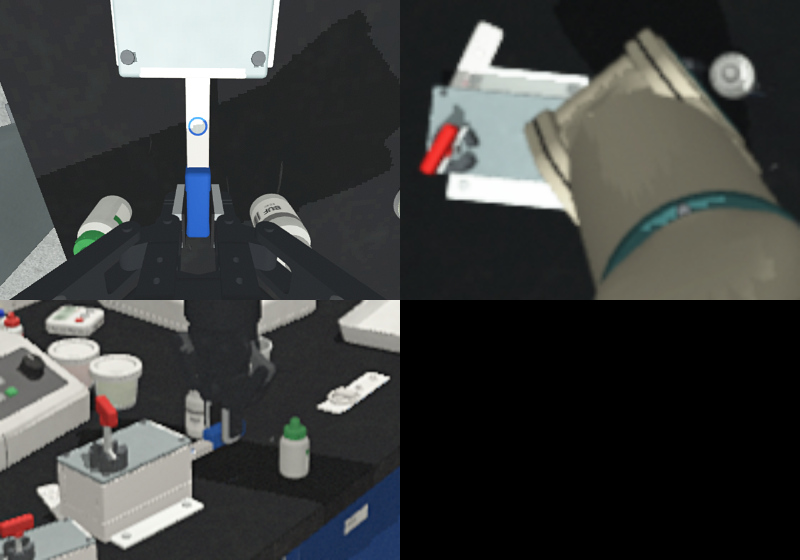

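The wand pulls freely (force near 0). It sticks out centrally between the bottles: wrist inset shows the bar at (198,120), green at (95,225) and grey at (280,215). The pin is still parked. Now I tilt the blue end up while drawing the wand out, keeping the rear edge just above the slot floor.

Call:
send_rows --rows '[[[0.2, 0, -0.86, 0, -0.07, 0], [0.42, 0, -1.69, 0, -0.14, 0], [0.6, 0, -2.35, 0, -0.2, 0], [0.93, 0, -3.08, 0, -0.27, 0], [1.18, 0, -3.67, 0, -0.33, 0], [1.59, 0, -4.31, 0, -0.4, 0], [1.59, 0, -4.31, 0, -0.4, 0], [1.59, 0, -4.31, 0, -0.4, 0]]]'

```text
clock: 12.25
eef_pos: [502.2, 150.7, 140.7]
tool_rot: [-3.141, 0.399, 1.459]
force: [-0.5, -0.3, -1.2]
width: 14.3
gripper_force: 61.2
```

```bash
cat >> h.py <<'E'
EX=np.array([np.cos(1.457),np.sin(1.457),0]); EY=np.array([-EX[1],EX[0],0])
P0=np.array([500.698,133.839,97.955])
def wand(D,th,bz=21.5,yaw=1.457):
    """TCP pose for rear bottom edge D mm inside the outer face, tilt th"""
    Rw=R.from_rotvec(EY*th); B0=P0+126*EX-[0,0,76]
    B=B0+EX*(D-45.6); B[2]=bz
    return B+Rw.apply(-126*EX+[0,0,76]), Rw*down(yaw)
def est():
    s=ctrl.read_state(); Rw=rpy(s)*down(1.457).inv(); v=Rw.as_rotvec()
    B=s['eef_pos']+Rw.apply(126*EX-[0,0,76]); B0=P0+126*EX-[0,0,76]
    print("tilt",(v@EY).round(3),"rest",v.round(3),"D",((B-B0)@EX+45.6).round(1),"lat",((B-B0)@EY).round(1),"Bz",B[2].round(1))
E
python3 - <<'E'
from h import *
show(); est(); go(*wand(11,.75))
E
```

```text
{'clock': np.float64(12.25), 'qpos': array([-0.544,  0.783,  0.048,  1.869,  0.419,  0.774, -0.96 ]), 'eef_pos': array([502.241, 150.743, 140.743]), 'tool_rot': array([-3.141,  0.399,  1.459]), 'force': array([-0.474, -0.256, -1.212]), 'torque': array([ 0.418, -0.041, -0.006]), 'width': np.float64(14.309), 'gripper_force': np.float64(61.227)}
tilt 0.399 rest [-0.396  0.045  0.002] D 23.2 lat 0.6 Bz 21.8
cmd [ 2.27  0.05 -3.37] [ 0.001 -0.351  0.002]
```

```bash
python3 - <<'E'
from h import *
a=cv2.imread("pics/s3.png")[:300,:400]; w=cam("wrist"); b=cv2.resize(w['bgr'],(400,300))
for im in(a,b):
    m=cv2.inRange(cv2.cvtColor(im,cv2.COLOR_BGR2HSV),(100,130,60),(125,255,255)); k,l,st,c=cv2.connectedComponentsWithStats(m); i=1+np.argmax(st[1:,4]); print(st[i],c[i])
show()
t=cam("side")
c=np.zeros((600,400,3),np.uint8); c[:300]=b; c[300:]=cv2.resize(t['bgr'][230:350,220:380],(400,300)); cv2.imwrite("pics/s4.png",c)
E
```

```text
[ 185  166   26   72 1687] [197.58861885 201.34202727]
[ 185  166   26   71 1685] [197.58753709 200.74599407]
{'clock': np.float64(12.3), 'qpos': array([-0.543,  0.783,  0.049,  1.869,  0.419,  0.774, -0.96 ]), 'eef_pos': array([502.169, 149.643, 140.792]), 'tool_rot': array([-3.141,  0.399,  1.458]), 'force': array([ 0.338, -0.877, -0.627]), 'torque': array([ 0.405, -0.034,  0.012]), 'width': np.float64(14.075), 'gripper_force': np.float64(61.228)}
```

View pics/s4.png

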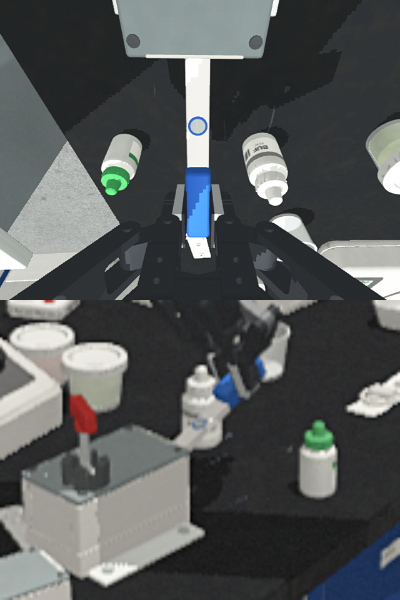

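The grip hasn't slipped: the blue blob sits at the same pixels, (198,201). The bar rises cleanly out of the slot, so I continue.

```bash
python3 - <<'E'
from h import *
est()
for D,th in((20.5,.46),(18,.52),(15.5,.58),(13.5,.64),(12,.7),(11,.75)): go(*wand(D,th))
E
```

```text
tilt 0.4 rest [-0.397  0.046 -0.   ] D 21.4 lat 0.2 Bz 21.8
cmd [ 0.41  0.02 -0.68] [-0.001 -0.06  -0.   ]
cmd [ 0.7   0.02 -1.29] [-0.001 -0.12  -0.   ]
cmd [ 1.03  0.02 -1.88] [-0.001 -0.18  -0.   ]
cmd [ 1.45  0.02 -2.44] [-0.001 -0.24  -0.   ]
cmd [ 1.96  0.02 -2.99] [-0.001 -0.3   -0.   ]
cmd [ 2.42  0.02 -3.43] [-0.001 -0.35  -0.   ]
```

Call:
send_rows --rows '[[[0.41, 0, -0.68, 0, -0.06, 0], [0.7, 0, -1.29, 0, -0.12, 0], [1.03, 0, -1.88, 0, -0.18, 0], [1.45, 0, -2.44, 0, -0.24, 0], [1.96, 0, -2.99, 0, -0.3, 0], [2.42, 0, -3.43, 0, -0.35, 0], [2.42, 0, -3.43, 0, -0.35, 0], [2.42, 0, -3.43, 0, -0.35, 0]]]'

```text
clock: 13.15
eef_pos: [506.5, 184.4, 162.9]
tool_rot: [-3.141, 0.749, 1.457]
force: [-0.1, -0.7, -0.5]
width: 14.3
gripper_force: 61.2
```

```bash
python3 - <<'E'
from h import *
show();est()
for D,th in((8,.79),(5,.82),(2,.85),(-3,.85),(-8,.85),(-14,.85),(-20,.85),(-26,.85),(-35,.85)): go(*wand(D,th))
E
```

```text
{'clock': np.float64(13.15), 'qpos': array([-0.741,  0.902,  0.142,  1.671,  0.459,  1.159, -1.049]), 'eef_pos': array([506.465, 184.431, 162.937]), 'tool_rot': array([-3.141,  0.749,  1.457]), 'force': array([-0.124, -0.731, -0.475]), 'torque': array([ 0.781, -0.088,  0.01 ]), 'width': np.float64(14.348), 'gripper_force': np.float64(61.236)}
tilt 0.749 rest [-0.744  0.086 -0.   ] D 11.0 lat 0.1 Bz 21.5
cmd [ 0.1  0.  -0.3] [-0.001 -0.041  0.   ]
cmd [ 0.13  0.   -0.46] [-0.001 -0.071  0.   ]
cmd [ 0.17  0.   -0.62] [-0.001 -0.101  0.   ]
cmd [-0.2   0.   -0.28] [-0.001 -0.101  0.   ]
cmd [-0.57  0.    0.06] [-0.001 -0.101  0.   ]
cmd [-1.01  0.    0.47] [-0.001 -0.101  0.   ]
cmd [-1.44  0.    0.88] [-0.001 -0.101  0.   ]
cmd [-1.88  0.    1.29] [-0.001 -0.101  0.   ]
cmd [-2.54  0.    1.9 ] [-0.001 -0.101  0.   ]
```

Call:
send_rows --rows '[[[0.1, 0, -0.3, 0, -0.04, 0], [0.13, 0, -0.46, 0, -0.07, 0], [0.17, 0, -0.62, 0, -0.1, 0], [-0.02, 0, -0.45, 0, -0.1, 0], [-0.2, 0, -0.28, 0, -0.1, 0], [-0.38, 0, -0.11, 0, -0.1, 0], [-0.57, 0, 0.06, 0, -0.1, 0], [-0.57, 0, 0.06, 0, -0.1, 0]]]'

```text
clock: 13.95
eef_pos: [506.0, 180.1, 166.9]
tool_rot: [3.141, 0.85, 1.457]
force: [-0.1, -0.2, -0.6]
width: 14.2
gripper_force: 61.3
```

```bash
python3 - <<'E'
from h import *
show();est()
for D in (-12,-16,-20,-24,-30,-40): go(*wand(D,.85))
E
```

```text
{'clock': np.float64(13.95), 'qpos': array([-0.772,  0.938,  0.169,  1.642,  0.48 ,  1.239, -1.061]), 'eef_pos': array([505.967, 180.147, 166.946]), 'tool_rot': array([3.141, 0.85 , 1.457]), 'force': array([-0.105, -0.167, -0.575]), 'torque': array([ 0.86 , -0.09 , -0.002]), 'width': np.float64(14.244), 'gripper_force': np.float64(61.251)}
tilt 0.85 rest [-0.845  0.096 -0.   ] D -7.8 lat -0.0 Bz 22.1
cmd [-0.23  0.    0.36] [-0.  0. -0.]
cmd [-0.5   0.    0.66] [-0.  0. -0.]
cmd [-0.76  0.    0.96] [-0.  0. -0.]
cmd [-1.03  0.    1.26] [-0.  0. -0.]
cmd [-1.42  0.    1.71] [-0.  0. -0.]
cmd [-2.08  0.    2.47] [-0.  0. -0.]
```

Call:
send_rows --rows '[[[-0.23, 0, 0.36, 0, 0, 0], [-0.37, 0, 0.51, 0, 0, 0], [-0.5, 0, 0.66, 0, 0, 0], [-0.63, 0, 0.81, 0, 0, 0], [-0.76, 0, 0.96, 0, 0, 0], [-0.9, 0, 1.11, 0, 0, 0], [-1.03, 0, 1.26, 0, 0, 0], [-1.42, 0, 1.71, 0, 0, 0], [-2.08, 0, 2.47, 0, 0, 0], [-2.08, 0, 2.47, 0, 0, 0]]]'

```text
clock: 14.95
eef_pos: [502.0, 146.6, 166.5]
tool_rot: [-3.141, 0.852, 1.456]
force: [0.5, -0.3, -0.6]
width: 14.4
gripper_force: 61.3
```

```bash
python3 - <<'E'
from h import *
s=show();est(); go(s['eef_pos']+[0,0,90]-20*EX,rpy(s))
w=cam("side"); t=cam("wrist")
c=np.zeros((600,400,3),np.uint8); c[:300]=cv2.resize(t['bgr'],(400,300)); c[300:]=cv2.resize(w['bgr'][200:350,200:400],(400,300)); cv2.imwrite("pics/s5.png",c)
E
```

```text
{'clock': np.float64(14.95), 'qpos': array([-0.746,  0.921,  0.184,  1.709,  0.508,  1.181, -1.063]), 'eef_pos': array([502.02 , 146.568, 166.458]), 'tool_rot': array([-3.141,  0.852,  1.456]), 'force': array([ 0.453, -0.253, -0.595]), 'torque': array([ 0.866, -0.127,  0.05 ]), 'width': np.float64(14.435), 'gripper_force': np.float64(61.251)}
tilt 0.852 rest [-0.847  0.098 -0.001] D -41.9 lat 0.1 Bz 21.6
cmd [-8.09  0.   -4.42] [0. 0. 0.]
```

View pics/s5.png

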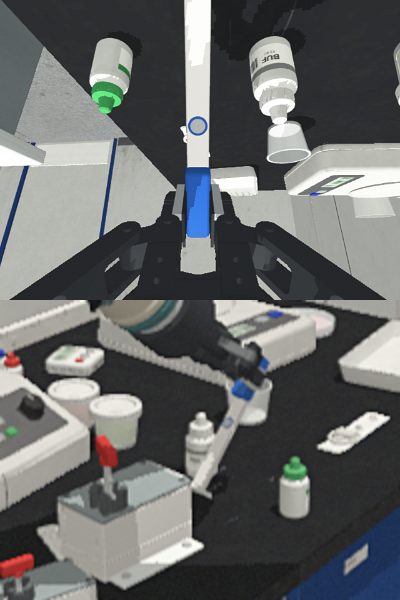

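The wand is fully out: the bar rises from the foot at side inset (205,488), and the bottles and cup are still standing. Lift, then level.

```bash
python3 - <<'E'
from h import *
s=show(); p=s['eef_pos']; r=rpy(s)
for dz in (25,60,95): go(p+[0,0,dz]-.2*dz*EX,r)
go((500,110,270),down(1.5))
E
```

```text
{'clock': np.float64(15.05), 'qpos': array([-0.747,  0.921,  0.182,  1.707,  0.507,  1.181, -1.063]), 'eef_pos': array([502.308, 148.384, 166.069]), 'tool_rot': array([3.141, 0.85 , 1.457]), 'force': array([-0.59 ,  0.657, -0.268]), 'torque': array([ 0.918, -0.109,  0.016]), 'width': np.float64(14.47), 'gripper_force': np.float64(61.252)}
cmd [-2.21  0.   -1.27] [0. 0. 0.]
cmd [-5.3   0.   -3.06] [0. 0. 0.]
cmd [-8.39  0.   -4.84] [0. 0. 0.]
cmd [-10.34   0.21  -3.97] [-0.018  0.85  -0.04 ]
```

Call:
send_rows --rows '[[[-2.2, 0, -1.3, 0, 0, 0], [-5.3, 0, -3.1, 0, 0, 0], [-8.4, 0, -4.8, 0, 0, 0], [-9.4, 0.1, -4.6, 0, 0.12, 0], [-9.8, 0.1, -4.4, 0, 0.26, 0], [-10.0, 0.1, -4.2, 0, 0.4, -0.01], [-10.2, 0.2, -4.1, 0, 0.54, -0.02], [-10.3, 0.2, -4.0, -0.01, 0.68, -0.03], [-10.3, 0.2, -4.0, -0.018, 0.8, -0.04], [-10.3, 0.2, -4.0, -0.018, 0.85, -0.04]]]'

```text
clock: 16.05
eef_pos: [500.0, 108.8, 270.6]
tool_rot: [3.14, -0.003, 1.497]
force: [-0.6, -0.3, 0.3]
width: 14.5
gripper_force: 61.2
```

```bash
python3 - <<'E'
from h import *
s=show(); go((544,-360,240),down(1.696))
E
```

```text
{'clock': np.float64(16.05), 'qpos': array([-0.179,  0.478, -0.128,  1.935,  0.085,  0.731, -0.429]), 'eef_pos': array([499.986, 108.751, 270.623]), 'tool_rot': array([ 3.140e+00, -3.000e-03,  1.497e+00]), 'force': array([-0.553, -0.266,  0.316]), 'torque': array([-0.047, -0.026,  0.056]), 'width': np.float64(14.463), 'gripper_force': np.float64(61.223)}
cmd [-46.43   7.84   2.95] [ 0.002 -0.003 -0.199]
```

Call:
send_rows --rows '[[[-2, 0.3, 0, 0, 0, -0.01], [-6, 1, 0, 0, 0, -0.03], [-10.5, 1.8, 0.5, 0, 0, -0.05], [-15, 2.5, 1, 0, 0, -0.07], [-19.5, 3.3, 1.2, 0, 0, -0.09], [-24, 4, 1.5, 0, 0, -0.11], [-28.5, 4.8, 1.8, 0, 0, -0.13], [-33, 5.6, 2, 0, 0, -0.15], [-37.5, 6.3, 2.4, 0, 0, -0.17], [-42, 7.1, 2.7, 0, 0, -0.19]]]'

```text
clock: 17.05
eef_pos: [540.9, -314.8, 242.6]
tool_rot: [-3.141, -0.0, 1.691]
force: [1.0, 1.3, -1.1]
width: 14.1
gripper_force: 61.2
```

Call:
send_rows --rows '[[[-2.5, 0.5, 0.2, 0, 0, -0.01], [-4, 0.7, 0.3, 0, 0, -0.01], [-4.4, 0.75, 0.3, 0, 0, -0.01], [-4.4, 0.75, 0.3, 0, 0, -0.01], [-4.4, 0.75, 0.3, 0, 0, -0.01]]]'

```text
clock: 17.55
eef_pos: [554.1, -354.1, 239.7]
tool_rot: [-3.141, -0.001, 1.702]
force: [-0.5, 0.5, -0.2]
width: 14.5
gripper_force: 61.2
```

```bash
python3 - <<'E'
from h import *
s=show(); w=cam("wrist"); 
for c in((580.5,-203.9),(605.6,-403.4),(495.4,-414.6),(470.6,-216.2)): print(proj(w,(*c,24)).round())
go((544,-360,100),down(1.696))
cv2.imwrite("pics/s6.png",w['bgr'])
E
```

```text
{'clock': np.float64(17.55), 'qpos': array([ 0.634,  0.713, -0.185,  1.553,  0.154,  0.892,  0.527]), 'eef_pos': array([ 554.079, -354.144,  239.715]), 'tool_rot': array([-3.141e+00, -1.000e-03,  1.702e+00]), 'force': array([-0.529,  0.508, -0.228]), 'torque': array([-0.022,  0.021,  0.051]), 'width': np.float64(14.528), 'gripper_force': np.float64(61.224)}
[385.  12.]
[370. 286.]
[237. 282.]
[219.   8.]
cmd [-0.47 -1.08 13.98] [-0.    -0.001  0.006]
```

View pics/s6.png

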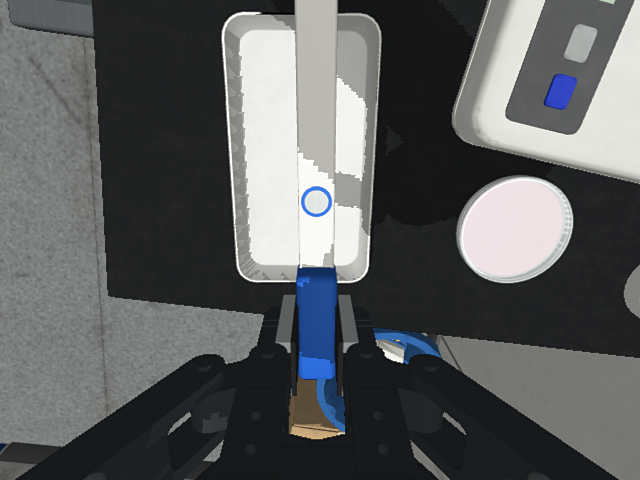

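The tray rim lies where predicted (corners (222,15), (380,15), (368,280), (238,280)). The wand is parallel to the tray's long axis, about 10 mm right of centre. I'll correct that and descend.

Call:
send_rows --rows '[[[-0.3, -0.6, 1, 0, 0, 0], [-0.45, -1.05, 3, 0, 0, 0], [-0.45, -1.05, 6, 0, 0, 0], [-0.45, -1.05, 9, 0, 0, 0], [-0.45, -1.05, 11.5, 0, 0, 0], [-0.45, -1.05, 13.3, 0, 0, 0], [-0.45, -1.05, 14, 0, 0, 0], [-0.45, -1.05, 14, 0, 0, 0], [-0.45, -1.05, 14, 0, 0, 0]]]'

```text
clock: 18.5
eef_pos: [544.5, -361.7, 100.4]
tool_rot: [3.141, 0.001, 1.701]
force: [0.2, -1.0, 0.5]
width: 13.8
gripper_force: 61.2
```

```bash
python3 - <<'E'
from h import *
s=show(); go((544,-360,86),down(1.696))
E
```

```text
{'clock': np.float64(18.5), 'qpos': array([ 0.63 ,  0.888, -0.149,  1.64 ,  0.198,  0.627,  0.505]), 'eef_pos': array([ 544.503, -361.694,  100.411]), 'tool_rot': array([3.141e+00, 1.000e-03, 1.701e+00]), 'force': array([ 0.237, -0.994,  0.498]), 'torque': array([-0.054, -0.005,  0.026]), 'width': np.float64(13.756), 'gripper_force': np.float64(61.227)}
cmd [ 0.18 -0.03  1.44] [0.001 0.001 0.005]
```

Call:
send_rows --rows '[[[0.2, 0, 0.5, 0, 0, 0], [0.2, 0, 1.0, 0, 0, 0], [0.2, 0, 1.3, 0, 0, 0], [0.2, 0, 1.5, 0, 0, 0], [0.2, 0, 1.7, 0, 0, 0], [0.2, 0, 1.7, 0, 0, 0]]]'

```text
clock: 19.1
eef_pos: [543.7, -359.5, 82.4]
tool_rot: [-3.141, -0.0, 1.7]
force: [-0.1, 0.2, -0.8]
width: 14.5
gripper_force: 61.2
```

Call:
send_rows --rows '[[[0, 0, 0.07, 0, 0, 0], [0, 0, 0.13, 0, 0, 0], [0, 0, 0.2, 0, 0, 0], [0, 0, 0.2, 0, 0, 0], [0, 0, 0.2, 0, 0, 0]]]'

```text
clock: 19.6
eef_pos: [543.9, -359.7, 80.8]
tool_rot: [3.141, -0.0, 1.7]
force: [-0.5, -0.1, 0.8]
width: 14.1
gripper_force: 61.4
```

Call:
send_rows --rows '[[[0, 0, 0.05, 0, 0, 0], [0, 0, 0.1, 0, 0, 0], [0, 0, 0.1, 0, 0, 0]]]'

```text
clock: 19.9
eef_pos: [544.0, -359.7, 79.9]
tool_rot: [3.141, 0.0, 1.7]
force: [0.2, -0.8, 1.0]
width: 14.7
gripper_force: 61.6
```

```bash
python3 - <<'E'
from h import *
s=show()
E
```

```text
{'clock': np.float64(19.9), 'qpos': array([ 0.624,  0.917, -0.142,  1.647,  0.203,  0.591,  0.498]), 'eef_pos': array([ 543.994, -359.738,   79.882]), 'tool_rot': array([3.141, 0.   , 1.7  ]), 'force': array([ 0.178, -0.755,  0.98 ]), 'torque': array([0.124, 0.076, 0.031]), 'width': np.float64(14.678), 'gripper_force': np.float64(61.567)}
```

Call:
send_rows --rows '[[[0, 0, 0.05, 0, 0, 0], [0, 0, 0.1, 0, 0, 0], [0, 0, 0.1, 0, 0, 0]]]'

```text
clock: 20.2
eef_pos: [544.0, -359.7, 79.7]
tool_rot: [3.141, 0.0, 1.7]
force: [-1.9, -0.3, 7.7]
width: 14.4
gripper_force: 62.5
```

```bash
python3 - <<'E'
from h import *
s=show()
E
```

```text
{'clock': np.float64(20.2), 'qpos': array([ 0.624,  0.917, -0.142,  1.647,  0.203,  0.591,  0.498]), 'eef_pos': array([ 544.022, -359.745,   79.695]), 'tool_rot': array([3.141, 0.   , 1.7  ]), 'force': array([-1.875, -0.304,  7.711]), 'torque': array([0.321, 0.379, 0.068]), 'width': np.float64(14.397), 'gripper_force': np.float64(62.472)}
```

Contact at 7.7 N, so the wand is seated. I'll open part way only, to stay clear of the tray walls, and rise.

Call:
send_rows --rows '[[[0, 0, 0, 0, 0, 0], [0, 0, 0, 0, 0, 0], [0, 0, 0, 0, 0, 0], [0, 0, 0, 0, 0, 0], [0, 0, 0, 0, 0, 0]]]' --grip 140

```text
clock: 20.7
eef_pos: [543.8, -359.5, 78.5]
tool_rot: [-3.141, -0.0, 1.7]
force: [0.4, 0.3, -0.7]
width: 38.6
gripper_force: 0.0
```

Call:
send_rows --rows '[[[0, 0, -0.5, 0, 0, 0], [0, 0, -1.5, 0, 0, 0], [0, 0, -3.5, 0, 0, 0], [0, 0, -6.5, 0, 0, 0], [0, 0, -10, 0, 0, 0], [0, 0, -14, 0, 0, 0], [0, 0, -18, 0, 0, 0], [0, 0, -18, 0, 0, 0], [0, 0, -18, 0, 0, 0]]]'

```text
clock: 21.6
eef_pos: [544.2, -359.9, 260.7]
tool_rot: [3.139, 0.002, 1.7]
force: [0.4, 0.6, -0.3]
width: 38.6
gripper_force: 0.0
```

```bash
python3 - <<'E'
from h import *
s=show(); w=cam("wrist"); t=cam("top"); d=cam("side")
c=np.zeros((580,800,3),np.uint8); c[:300,:400]=cv2.resize(w['bgr'],(400,300)); c[:300,400:]=cv2.resize(t['bgr'][190:310,180:340],(400,300)); c[300:,:400]=cv2.resize(d['bgr'][190:330,290:490],(400,280)); c[300:,400:]=cv2.resize(d['bgr'][220:360,180:380],(400,280)); cv2.imwrite("pics/s7.png",c)
E
```

```text
{'clock': np.float64(21.6), 'qpos': array([ 0.653,  0.681, -0.19 ,  1.553,  0.15 ,  0.919,  0.542]), 'eef_pos': array([ 544.234, -359.887,  260.702]), 'tool_rot': array([3.139e+00, 2.000e-03, 1.700e+00]), 'force': array([ 0.421,  0.635, -0.321]), 'torque': array([ 0.011, -0.016, -0.005]), 'width': np.float64(38.563), 'gripper_force': np.float64(0.0)}
```

View pics/s7.png

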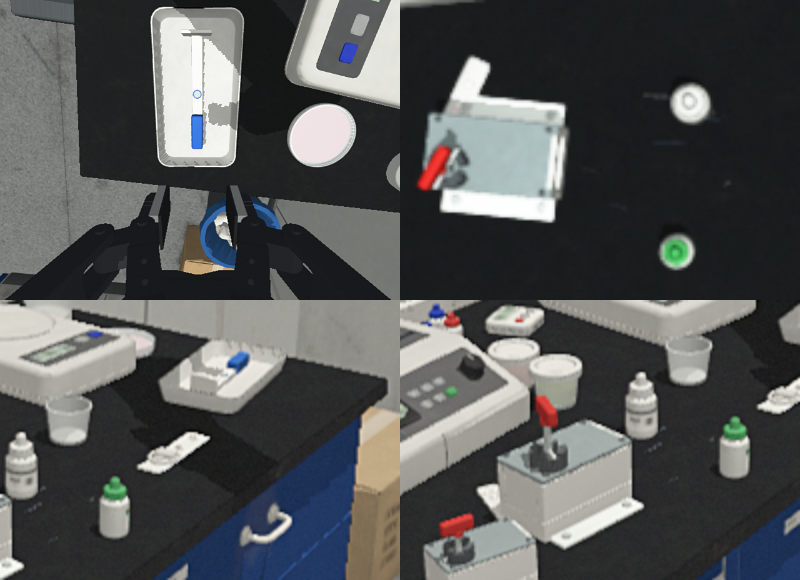

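The wand lies flat in the tray, blue end at wrist inset (197,130) and foot plate upright at (197,33), also upright in the side view (185,375). The pin is still parked up and turned (545,410), the bottles and cup are standing, and the arm is clear. Handing in.

```bash
python3 -c "
from cell import ctrl
print(ctrl.finish_job())"
```

```text
the job is handed in; nothing more can be done
None
```

The job is handed in at about 22 s: the pin is parked up in its rest notch, the wand lies flat in the tray with its foot plate up, and the bottles and cup were left standing.

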